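# Walk a battery up to the charging contacts under the pay ledge

### The job

Pull the stiff steel shutter open until its handle stands level with the stud on its guide, and leave it there. Then walk the heavy battery ahead under the wooden ledge by pushing the two ends of its near face in turn, right end first: right, left, right, each time until it has swung a good ten degrees past square with the contact rail, and on as needed, until its far face stands square against the contact rail, clear of the posts and shutter. Do not press on the gauge in the middle of the near face, do not lift or tip the battery, and leave the can, jar and carton where they are; let go of everything at the end.

Things in the scene. Friction and masses are not known exactly. Their poses are not given: they have to be found in the camera images.
- bay: Charging bay, fixed to the bench. Origin: on the bench, at the foot of the near face of its aluminium contact rail, midway along. +x runs away from the robot, square to the rail; +y to the left along it; z up. Sizes in mm along these axes. The rail is 280 long (y -140..140), 60 high, its near face at x = 0.
- ledge (a point): Middle of the near lower edge of the wooden ledge over the bay, at x = -119, 185 above the bench. Ledge: x -119..-29, y -140..140 in the bay's frame, top 203 high, flat things on it reach 217. A tool pushing the battery's near face beneath it must lean back towards the robot, some 30 to 45 degrees.
- post_left (a point): Foot of the left wooden post of the ledge, its centre, at x = -55, y = 130 in the bay's frame: 40 (x) by 20 (y), 185 high. The right post stands likewise at y = -130.
- bay_diag (a point): A direction mark at the bay's origin, unseen: the bay's axes turned 45 degrees to the left about z. It only tells which way the battery is swung: when the angle between its x axis and the battery's is below 45 degrees, the battery's right end is ahead; above 45, the left end.
- stud (a point): Top of the short dark upright stud (8 dia, 45 high) just behind the shutter's guide, at x = 4, y = 310 in the bay's frame: the mark for the handle.
- shutter (a joint): Shutter slide in m: 0 shut, growing as it is pulled left along the bay's +y; end stop at 0.14; 0.090 when the handle is level with the stud (same y). Stiff: about 8 N of friction plus 15 N per m/s; stays where it is left. It runs in a low steel guide outside the left post: two lips 20 high, y 140..410, x -36..-4 in the bay's frame.
- shutter_end (a point): Right end of the shutter, 40 above the bench. The shutter is an upright steel plate, 8 thick (x), 220 long (y), 12 to 68 above the bench, its middle plane 20 before the contact rail. Shut, this end is at y = 30 in the bay's frame and so bars the rail's left part; level with the stud it is at y = 120.
- handle (a point): Middle of the black handle that stands up on the shutter near its left end: 16 thick in x, 24 wide in y (bay's axes), 65 to 120 above the bench; this point is 95 above the bench. Open from above; the ledge's left end is at least 68 to its right.
- battery_mid (a point): Centre of the heavy dark battery (1.6 to 2.4 kg), 54 above the bench: 94 deep (x), 150 wide (y), 108 high, two terminals 6 high on top. x points to its far face, y to its left. Slides on the bench; a push takes up to about 25 N. Pushed 58 to one side of the near face's middle, that end goes ahead some 13 to 15 mm and its centre 7 to 10 mm per 0.1 rad of swing. Push low, 30 to 50 up.
- battery_front (a point): Middle of the battery's far face, 54 above the bench.
- gauge: Charge gauge in the middle of the battery's near face: a flat plate 44 wide (y) and 45 high (36 to 80 above the bench), standing 6 out of the near face. Origin at its root on the face. Must not be pressed.
- spray: Spray can, 52 dia, 170 high, right of the bay; bystander. Origin at the centre of its underside.
- jar: Grey jar, 60 dia, 70 high, left of the battery; bystander. Origin at the centre of its underside.
- carton: Cardboard carton 70 x 110 x 45 high, at the left; bystander. Origin at the centre of its underside.

How it is judged:
On the way, in this order (a step that is already met when the one before it is completed fails the run):
1. the shutter is open with its handle level with the stud (value of joint shutter between 0.078 and 0.102 m and contact force between shutter and anything else below 0.5 N), for 0.2 s.
2. the battery's right end is swung ahead, at least 8 degrees past square (angle between the x axis of battery_mid and the x axis of bay_diag, either way round below 0.645 rad), for 0.05 s.
3. the left end is swung ahead, at least 8 degrees past square (angle between the x axis of battery_mid and the x axis of bay_diag, either way round above 0.925 rad), for 0.05 s.
4. the right end is swung ahead again, at least 8 degrees past square (angle between the x axis of battery_mid and the x axis of bay_diag, either way round below 0.645 rad), for 0.05 s.
At the end, for the whole second after the job is handed in: The shutter stands level with the stud (90 mm open, within 15 mm); the battery stands upright and at rest with the middle of its far face within 10 mm of the contact rail, square to it within 4.5 degrees, and its middle within 40 mm sideways of the rail's middle (value of joint shutter between 0.075 and 0.105 m and x of battery_front in the frame of bay above -0.01 m and y of battery_front in the frame of bay between -0.04 and 0.04 m and angle between the x axis of battery_mid and the x axis of bay, either way round below 0.08 rad and angle between battery_mid's own z axis and vertical below 0.05 rad and linear speed of battery below 0.01 m/s); the robot touches nothing.
It fails at once if the gauge is pressed by the robot (contact force between gauge and the fingers above 3 N or contact force between gauge and the arm above 3 N).
It fails at once if the battery is tipped more than 9 degrees or lifted (angle between battery_mid's own z axis and vertical above 0.16 rad or height (world z) of battery_mid above 0.07 m).
It fails at once if a bystander is moved by more than 20 mm (distance of any of spray, jar, carton from where it was at the start of the episode above 0.02 m).
It also fails if it takes over 58 s, if anything falls off the work surface, if the arm or the gripper's body presses on something with over 40 N, if the wrist force passes 120 N, or if a joint passes its speed limit or range.

### The arm

A 6-joint arm with a two-finger parallel gripper is mounted at the origin on the work surface. World frame = base frame: x ahead of the robot, y to its left, z up, the work surface at z = 0. Lengths are in m, angles in rad, forces in N, time in s.
With the tool pointing down it reaches from about 0.375 to 0.925 m from the base axis. Payload 5.7 kg.
Tool frame: the origin (TCP) lies at the centre of the arm's flange, where the gripper is bolted on; the fingertips stand 182 mm ahead of it and the grasp point (between the pads) lies 163 mm ahead of it (robot.hold_point_z is the distance from the TCP to the grasp point, in m); x points along the fingers, y is the direction in which the jaws open and shut, and the axes are right-handed (so a half turn about x gives the same grasp; the last joint's range is limited). The gripper opens to 88 mm and grips with 3 to 60 N. Pads are 20 mm wide; open, the fingers measure 115 mm over their backs; the gripper's body (75 mm by 178 mm) begins 61 mm behind the grasp point.
Start: joints at [-1.271, 0.359, 1.51, -0, 1.272, -0.115], TCP at [0.242, -0.549, 0.405] pointing down, gripper open.
Joint ranges: [-2.97, 2.97], [-1.01, 2.36], [0.21, 2.38], [-0.96, 4.11], [0.2, 2.71], [-2.98, 2.98]. Speed limits (rad/s): [2.39, 2.39, 3.14, 3.14, 3.14, 3.14].

### API

Orientations are given as a unit quaternion [w, x, y, z].
In Python, from cell import robot, grab_frame, nets gives the robot as it stands.
- The arm moves only by the tool apply_moves, never from a script. Its argument "series" is a list of rows, each an object with "xyz": the shift along the world's x, y, z in m, a list of three; "dr": the turn, a rotation vector about the world's x, y, z in degrees, a list of three; "gripper": the finger opening in m, from 0 to 0.0878. A call has 1 to 5 rows; each row is the pose to reach, as a shift and turn from the pose measured when the call began; what a row does not reach only later rows make up. A row lasts 1/8 s, in which the tool goes at most 62.5 mm and 10.7 degrees, less where a joint would pass 70% of its speed; a pose out of reach is approached as far as the arm can. A call with a gripper value outside its range is refused whole. The fingers move at their own pace and stop on an object; "grip_force" is the grip in N (left out, the last holds). Time passes only in rows, so rows that repeat a pose let the fingers close. It gives the time, the measured TCP pose, the force and the opening at its end, in the units of the state.
- robot.observe(): the state, without advancing time (a new reading comes with each control period).
- grab_frame(name): name is "scene" or "top"; returns a dict with "color" (384x512x3 uint8, red, green, blue), "depth" (384x512 float32, m along the optical axis (not along the pixel's ray), 0 where there is no reading), "fov_y" (degrees; the focal length in pixels is half the picture's height over the tangent of half this angle, whatever the lens; pixels are square), "cx", "cy" (the principal point, pixels), "rvec" (rotation vector, rad) and "tvec" (3), from world to camera coordinates, as OpenCV has them. Camera axes: x right, y down, z forward; pixel columns grow to the right and rows downward; lengths in m; the calibration is good to about 2 mm. A picture is of the moment at which its call begins.
- robot.hand_in(): hands the job in, once; it reports no verdict.
Trained networks look in a picture, given as the dict that the camera call returned (one of the last four; its "shot" number tells which), for a name from the list of things; names that differ only in an ending like _2 or _b are one class to them, and where a whole thing is asked for, a point or a joint stands for the part that bears it (a point fixed in the world has none). Each returns a list of dicts, best first, with "conf" (0 to 1); they miss things now and then, are a little off and sometimes report something else, mostly with a low value. They report only what shows in the picture. A call takes as long as a camera call.
- nets.recognise(picture, query): "xy" ([column, row] in pixels, amid what is visible of it).
The state is a dict: "t": time; "q": joint angles; "qvel": joint speeds; "tau": joint torques, N m; "tcp_pos": TCP position; "ee_rot": TCP orientation; "ft_force": force on the tool from outside, world axes, zero at the start; "wrist_torque": the same for the moment, N m; "finger_gap": finger opening in m.
Only numpy, scipy, OpenCV 4.12 (cv2) and the standard library are available. Lean on these libraries where they do the work, as an engineer would, in place of code of your own. Each camera call takes 0.05 s, during which the arm holds its last target.

## Working session

There is one attempt and no reset: what is moved stays moved. The work goes in short steps, Python scripts to look and compute and a tool call to move; the robot and the scene stay as the last step left them, time stands still between calls to the robot, and variables do not carry over. Pictures are saved under pics/ and viewed, and the job is handed in when it is done.

Besides the shell and the picture viewer there is one more tool, called after "Emit:" by a JSON object that holds its "op" and its "data", one argument or row to a line. apply_moves: Moves the arm, as the interface text tells. Its arguments: {"type":"object","properties":{"series":{"type":"array","items":{"type":"object","properties":{"xyz":{"type":"array","items":{"type":"number"}},"dr":{"type":"array","items":{"type":"number"}},"gripper":{"type":"number"}}}},"grip_force":{"type":"number"}},"required":["series"]}

```bash
ls; mkdir -p pics; cat > h.py <<'E'
import numpy as np, cv2
from cell import robot, grab_frame, nets
def K(f):
    fl=192/np.tan(np.radians(f['fov_y'])/2); return fl
def pose(f):
    R=cv2.Rodrigues(np.array(f['rvec'],float))[0]; return R,np.array(f['tvec'],float)
def cloud(f):
    fl=K(f);R,t=pose(f);d=f['depth'];v,u=np.mgrid[:d.shape[0],:d.shape[1]]
    P=np.stack([(u-f['cx'])/fl*d,(v-f['cy'])/fl*d,d],-1)
    W=(P-t)@R; W[d<=0]=np.nan; return W
def proj(f,p):
    fl=K(f);R,t=pose(f);c=np.asarray(p,float)@R.T+t
    return np.stack([c[...,0]/c[...,2]*fl+f['cx'],c[...,1]/c[...,2]*fl+f['cy']],-1)
def save(f,n,pts=()):
    im=cv2.cvtColor(f['color'],cv2.COLOR_RGB2BGR).copy()
    im=cv2.resize(im,(768,576),interpolation=cv2.INTER_CUBIC)
    for p in pts: cv2.circle(im,(int(p[0]*1.5),int(p[1]*1.5)),3,(0,0,255),-1)
    cv2.imwrite('pics/'+n+'.png',im)
E
python3 - <<'E'
from h import *
for n in ['scene','top']:
    f=grab_frame(n); save(f,n+'0'); W=cloud(f); np.savez(n+'0.npz',W=W,c=f['color'])
    R,t=pose(f); print(n,'cam',-R.T@t,f['fov_y'])
    for q in ['bay','ledge','post_left','stud','shutter','shutter_end','handle','battery_mid','gauge','spray','jar','carton']:
        for r in nets.recognise(f,q)[:2]:
            x,y=r['xy']; print(q,round(r['conf'],2),np.round([x,y]),np.round(W[min(383,int(y)),min(511,int(x))],3))
E
```

```text
pics
scene cam [0.91386125 0.64961575 1.05920237] 53.146371368693934
bay 0.73 [229. 204.] [ 0.658 -0.018  0.202]
bay 0.58 [236. 250.] [0.673 0.035 0.036]
ledge 0.7 [229. 204.] [ 0.656 -0.016  0.203]
post_left 0.97 [232. 207.] [0.655 0.003 0.204]
post_left 0.7 [265. 196.] [ 0.51  -0.061  0.109]
stud 0.78 [227. 205.] [ 0.661 -0.02   0.197]
shutter 0.9 [241. 251.] [0.666 0.065 0.065]
shutter_end 0.61 [238. 253.] [0.673 0.059 0.057]
handle 0.68 [238. 249.] [0.674 0.053 0.067]
battery_mid 0.89 [263. 193.] [ 0.511 -0.073  0.107]
spray 0.94 [175. 145.] [ 0.677 -0.438  0.112]
spray 0.24 [228. 202.] [ 0.655 -0.024  0.202]
jar 0.94 [339. 238.] [0.381 0.172 0.064]
jar 0.45 [239. 250.] [0.668 0.056 0.066]
carton 0.8 [321. 318.] [0.568 0.349 0.044]
top cam [ 0.42567066 -0.03039255  1.64582628] 43.03813389526967
bay 0.92 [280. 157.] [ 0.632 -0.084  0.194]
bay 0.45 [224. 152.] [0.667 0.1   0.049]
ledge 0.84 [279. 156.] [ 0.63 -0.08  0.21]
post_left 0.69 [283. 155.] [nan nan nan]
stud 0.75 [281. 157.] [ 0.627 -0.083  0.21 ]
shutter 0.77 [222. 152.] [0.667 0.108 0.028]
shutter_end 0.71 [221. 148.] [0.674 0.105 0.067]
handle 0.57 [224. 152.] [0.667 0.1   0.049]
battery_mid 0.66 [286. 200.] [ 0.508 -0.104  0.106]
spray 0.71 [397. 149.] [ 0.661 -0.44   0.172]
jar 0.65 [204. 242.] [0.368 0.158 0.066]
carton 0.93 [151. 182.] [0.562 0.34  0.045]
```

View pics/scene0.png

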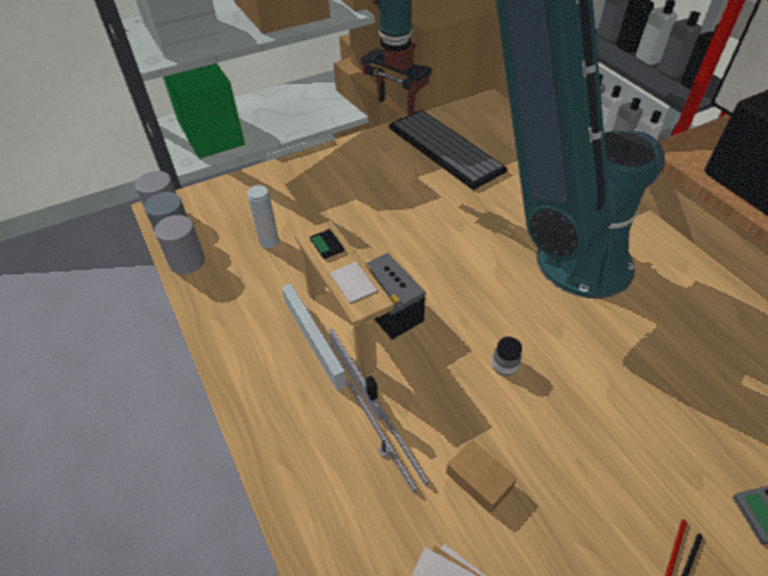

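View pics/top0.png

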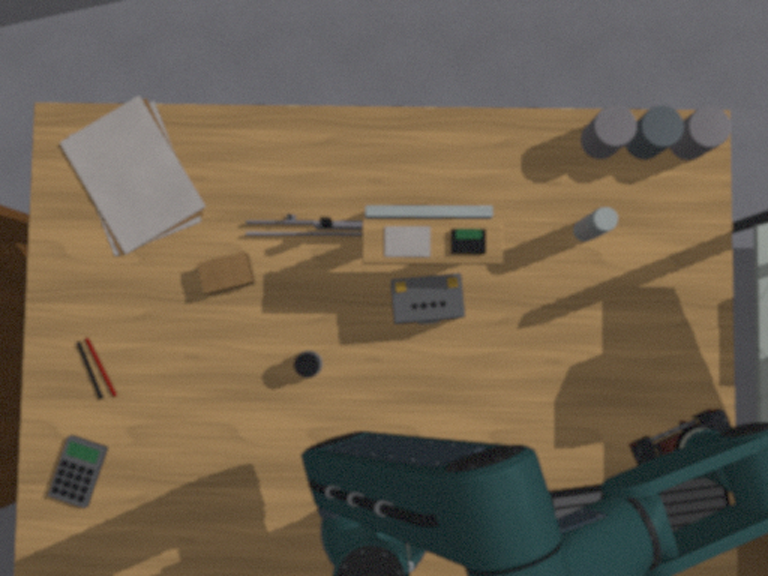

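The scene view shows the ledge (~(350,290)), the battery behind it (~(400,290)), and the handle at (371,388) with the stud at (386,448). In the top view the ledge is at (432,240), the rail at (428,211), the battery at (427,298), the handle at (326,223) and the stud at (290,217). Now fitting exact poses.

```bash
cat > fit.py <<'E'
from h import *
def fit(n='0'):
    for c in ['top','scene']:
        W=np.load(c+n+'.npz')['W'].reshape(-1,3); W=W[~np.isnan(W[:,0])]
        def rect(name,zl,zh,x0,x1,y0,y1):
            m=(W[:,2]>zl)&(W[:,2]<zh)&(W[:,0]>x0)&(W[:,0]<x1)&(W[:,1]>y0)&(W[:,1]<y1)
            P=W[m]
            if len(P)<8: print(c,name,'few',len(P));return
            r=cv2.minAreaRect(np.float32(P[:,:2]*1000)); 
            q=P[:,:2]-P[:,:2].mean(0);w,v=np.linalg.eigh(q.T@q);a=v[:,1]; a=a*np.sign(a[1])
            print(c,name,len(P),'ctr',np.round(r[0],1),'sz',np.round(r[1],1),'ang',round(r[2],2),'pca',round(np.degrees(np.arctan2(-a[0],a[1])),2),'med z',round(np.median(P[:,2]),4))
        rect('ledge',.185,.222,.5,.8,-.3,.2)
        rect('rail',.05,.07,.69,.8,-.3,.06)
        rect('batt',.095,.12,.4,.6,-.25,.1)
        rect('handle',.09,.13,.62,.72,.08,.25)
        rect('stud',.03,.06,.69,.75,.2,.3)
        rect('jar',.05,.09,.3,.45,.08,.25)
        rect('spray',.14,.19,.55,.75,-.55,-.35)
        rect('carton',.035,.06,.45,.65,.25,.45)
fit()
E
python3 fit.py
```

```text
top ledge 2803 ctr [ 618.1 -105.9] sz [ 89.  278.8] ang 0.68 pca 0.59 med z 0.2044
top rail 629 ctr [ 703.5 -104.4] sz [ 24.2 276.6] ang 0.54 pca 0.47 med z 0.0595
top batt 1401 ctr [ 510.9 -102.2] sz [ 94.  150.2] ang 5.9 pca 5.78 med z 0.1081
top handle 50 ctr [671.3 115.4] sz [17.3 22.1] ang 3.49 pca -5.52 med z 0.1183
top stud few 6
top jar 212 ctr [366.1 155.8] sz [48.3 49.1] ang 0.51 pca 15.24 med z 0.0705
top spray 248 ctr [ 672.3 -458.5] sz [49.5 48.3] ang 74.8 pca 25.1 med z 0.1681
top carton 716 ctr [565.  343.5] sz [ 71.3 110.7] ang 15.08 pca 15.35 med z 0.045
scene ledge 2129 ctr [ 617.  -109.7] sz [ 91.2 285.1] ang 0.45 pca 0.95 med z 0.204
scene rail 546 ctr [ 703.  -107.1] sz [ 25.1 280.6] ang 0.22 pca 0.32 med z 0.06
scene batt 767 ctr [ 508.5 -105.6] sz [ 93.3 156.5] ang 5.55 pca 0.29 med z 0.1082
scene handle 76 ctr [669.2 113.5] sz [16.6 23.7] ang 2.69 pca 8.65 med z 0.1164
scene stud 8 ctr [694.1 203.6] sz [2.2 6.2] ang 47.22 pca 56.07 med z 0.0385
scene jar 226 ctr [365.2 153.9] sz [52.9 51.5] ang 84.96 pca -45.7 med z 0.0693
scene spray 182 ctr [ 671.5 -461.4] sz [50.2 50.1] ang 52.35 pca -49.83 med z 0.1667
scene carton 1022 ctr [563.9 340.8] sz [ 72.3 110. ] ang 15.24 pca 14.85 med z 0.0448
```

```bash
cat > st.py <<'E'
from h import *
from scipy.spatial.transform import Rotation as Ro
o=robot.observe()
def R():
    q=o['ee_rot']; return Ro.from_quat([q[1],q[2],q[3],q[0]])
if __name__=='__main__':
    for k in o: print(k,np.round(o[k],3))
    M=R().as_matrix(); print(np.round(M,3)); print('tip',np.round(np.array(o['tcp_pos'])+M[:,0]*.182,4))
E
python3 st.py
```

```text
t 1.3
q [-1.271  0.359  1.51  -0.     1.273 -0.115]
qvel [-0.     0.     0.    -0.     0.     0.002]
tau [-0.0000e+00 -5.1535e+01 -2.7112e+01  6.7000e-02  2.4000e-02  0.0000e+00]
tcp_pos [ 0.242 -0.549  0.405]
ee_rot [-0.146 -0.692 -0.146  0.692]
ft_force [-0.476  0.155 -0.386]
wrist_torque [-0.043 -0.031  0.05 ]
finger_gap 0.088
[[-0.     0.403 -0.915]
 [ 0.    -0.915 -0.403]
 [-1.    -0.    -0.   ]]
tip [ 0.2418 -0.5491  0.2226]
```

Emit:
{"op": "apply_moves", "data": {
  "series": [
    {"xyz":[0.015,0.025,0.05],"dr":[0,0,10],"gripper":0.0878},
    {"xyz":[0.045,0.07,0.06],"dr":[0,0,20],"gripper":0.0878},
    {"xyz":[0.078,0.12,0.06],"dr":[0,0,30],"gripper":0.0878},
    {"xyz":[0.11,0.17,0.06],"dr":[0,0,40],"gripper":0.0878},
    {"xyz":[0.143,0.22,0.06],"dr":[0,0,50],"gripper":0.0878}
  ]
}}

```text
t: 1.92
tcp_pos: [0.3855, -0.3275, 0.4649]
ee_rot: [0.426, 0.565, 0.426, -0.564]
ft_force: [0.8, 0.1, -0.6]
finger_gap: 0.0877
```

Emit:
{"op": "apply_moves", "data": {
  "series": [
    {"xyz":[0.032,0.05,0],"dr":[0,0,8],"gripper":0.0878},
    {"xyz":[0.065,0.1,0],"dr":[0,0,16],"gripper":0.0878},
    {"xyz":[0.097,0.15,0],"dr":[0,0,16.7],"gripper":0.0878},
    {"xyz":[0.13,0.2,0],"dr":[0,0,16.7],"gripper":0.0878},
    {"xyz":[0.162,0.25,0],"dr":[0,0,16.7],"gripper":0.0878}
  ]
}}

```text
t: 2.55
tcp_pos: [0.5483, -0.0756, 0.4651]
ee_rot: [0.504, 0.497, 0.503, -0.496]
ft_force: [0.1, 0.1, -0.9]
finger_gap: 0.0878
```

```bash
python3 st.py
```

```text
t 2.55
q [-0.262  0.241  1.528 -0.     1.371 -0.275]
qvel [ 0.851  0.275 -0.367 -0.004  0.087  0.849]
tau [ -3.796 -48.32  -26.479   0.27    0.226  -1.109]
tcp_pos [ 0.548 -0.076  0.465]
ee_rot [ 0.504  0.497  0.503 -0.496]
ft_force [ 0.075  0.054 -0.897]
wrist_torque [-0.061 -0.123 -0.056]
finger_gap 0.088
[[ 0.001  1.     0.013]
 [-0.001  0.013 -1.   ]
 [-1.     0.001  0.001]]
tip [ 0.5486 -0.0758  0.2831]
```

Emit:
{"op": "apply_moves", "data": {
  "series": [
    {"xyz":[0.035,0.05,0],"dr":[0,0,0],"gripper":0.0878},
    {"xyz":[0.07,0.1,0],"dr":[0,0,0],"gripper":0.0878},
    {"xyz":[0.1,0.15,0],"dr":[0,0,0],"gripper":0.0878},
    {"xyz":[0.122,0.19,-0.02],"dr":[0,0,0],"gripper":0.0878},
    {"xyz":[0.122,0.19,-0.06],"dr":[0,0,0],"gripper":0.0878}
  ]
}}

```text
t: 3.18
tcp_pos: [0.6723, 0.1177, 0.4059]
ee_rot: [0.506, 0.498, 0.503, -0.494]
ft_force: [1.1, -0.5, -0.0]
finger_gap: 0.0879
```

```bash
python3 st.py; python3 -c "
from h import *
f=grab_frame('scene'); save(f,'s1',[proj(f,[.670,.1145,.12]),proj(f,[.693,.204,.045])]); np.savez('scene1.npz',W=cloud(f))"
```

```text
t 3.175
q [0.072 0.475 1.318 0.    1.342 0.055]
qvel [-0.04   0.223  0.494 -0.028 -0.648 -0.019]
tau [  2.556 -63.074 -31.062   0.537   0.937   0.258]
tcp_pos [0.672 0.118 0.406]
ee_rot [ 0.506  0.498  0.503 -0.494]
ft_force [ 1.084 -0.497 -0.013]
wrist_torque [-0.035 -0.052 -0.016]
finger_gap 0.088
[[ 0.007  1.     0.017]
 [ 0.001  0.017 -1.   ]
 [-1.     0.007 -0.001]]
tip [0.6735 0.1179 0.2239]
```

View pics/s1.png

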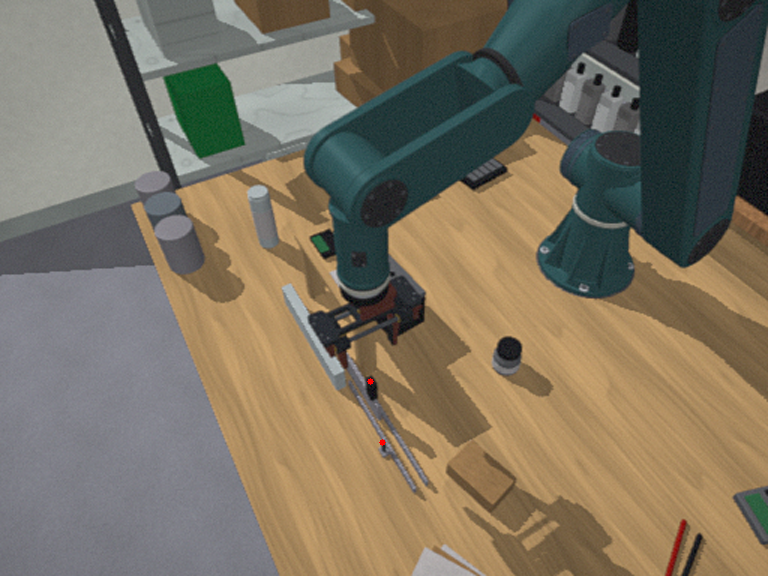

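The fingers hang over the handle with the jaws along x; the red marks sit on the handle (370,382) and on the stud (382,442). Descend and grip.

Emit:
{"op": "apply_moves", "data": {
  "series": [
    {"xyz":[-0.002,-0.003,-0.05],"dr":[0,-0.4,-0.5],"gripper":0.0878},
    {"xyz":[-0.002,-0.003,-0.1],"dr":[0,-0.4,-0.5],"gripper":0.0878},
    {"xyz":[-0.002,-0.003,-0.135],"dr":[0,-0.4,-0.5],"gripper":0.0878},
    {"xyz":[-0.002,-0.003,-0.143],"dr":[0,-0.4,-0.5],"gripper":0.0878},
    {"xyz":[-0.002,-0.003,-0.143],"dr":[0,-0.4,-0.5],"gripper":0.0878}
  ]
}}

```text
t: 3.85
tcp_pos: [0.6678, 0.1129, 0.2563]
ee_rot: [0.502, 0.498, 0.501, -0.498]
ft_force: [0.0, 0.6, 0.6]
finger_gap: 0.0877
```

Emit:
{"op": "apply_moves", "data": {
  "series": [
    {"xyz":[0,0,0],"dr":[0,0,0],"gripper":0.03},
    {"xyz":[0,0,0],"dr":[0,0,0],"gripper":0.01},
    {"xyz":[0,0,0],"dr":[0,0,0],"gripper":0.005},
    {"xyz":[0,0,0],"dr":[0,0,0],"gripper":0.005},
    {"xyz":[0,0,0],"dr":[0,0,0],"gripper":0.005}
  ],
  "grip_force": 30
}}

```text
t: 4.47
tcp_pos: [0.6678, 0.1129, 0.2563]
ee_rot: [0.502, 0.498, 0.501, -0.498]
ft_force: [0.1, 0.2, -0.8]
finger_gap: 0.0414
```

Emit:
{"op": "apply_moves", "data": {
  "series": [
    {"xyz":[0,0,0.003],"dr":[0,0,0],"gripper":0.005},
    {"xyz":[0,0,0.003],"dr":[0,0,0],"gripper":0.005},
    {"xyz":[0,0,0.003],"dr":[0,0,0],"gripper":0.005},
    {"xyz":[0,0,0.003],"dr":[0,0,0],"gripper":0.005}
  ]
}}

```text
t: 4.97
tcp_pos: [0.6685, 0.1129, 0.2596]
ee_rot: [0.503, 0.499, 0.501, -0.498]
ft_force: [4.0, 0.0, -0.1]
finger_gap: 0.0157
```

Emit:
{"op": "apply_moves", "data": {
  "series": [
    {"xyz":[0,0.01,0],"dr":[0,0,0],"gripper":0.005},
    {"xyz":[0,0.02,0],"dr":[0,0,0],"gripper":0.005},
    {"xyz":[0,0.03,0],"dr":[0,0,0],"gripper":0.005},
    {"xyz":[0,0.04,0],"dr":[0,0,0],"gripper":0.005},
    {"xyz":[0,0.05,0],"dr":[0,0,0],"gripper":0.005}
  ],
  "grip_force": 40
}}

```text
t: 5.6
tcp_pos: [0.6683, 0.1612, 0.2596]
ee_rot: [0.503, 0.498, 0.5, -0.499]
ft_force: [2.3, -9.6, 1.9]
finger_gap: 0.0159
```

Emit:
{"op": "apply_moves", "data": {
  "series": [
    {"xyz":[0,0.01,0],"dr":[0,0,0],"gripper":0.005},
    {"xyz":[0,0.02,0],"dr":[0,0,0],"gripper":0.005},
    {"xyz":[0,0.03,0],"dr":[0,0,0],"gripper":0.005},
    {"xyz":[0,0.04,0],"dr":[0,0,0],"gripper":0.005},
    {"xyz":[0,0.042,0],"dr":[0,0,0],"gripper":0.005}
  ]
}}

```text
t: 6.22
tcp_pos: [0.6682, 0.202, 0.2596]
ee_rot: [0.504, 0.497, 0.5, -0.5]
ft_force: [1.2, -8.0, 2.4]
finger_gap: 0.0158
```

```bash
python3 -c "
from h import *
f=grab_frame('scene'); save(f,'s2',[proj(f,[.693,.204,.045])]); np.savez('scene2.npz',W=cloud(f)); print(robot.observe()['tcp_pos'])
f=grab_frame('top'); save(f,'t2',[proj(f,[.693,.204,.045])]); np.savez('top2.npz',W=cloud(f))
W=cloud(f)
"
```

```text
[0.66820143 0.20209939 0.25956652]
```

View pics/s2.png

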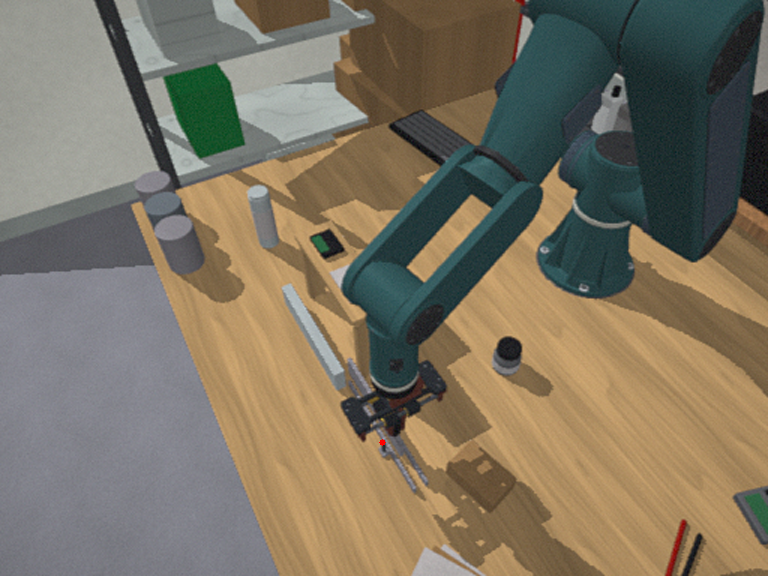

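The handle is held at about (395,420) next to the stud mark (382,442). Release and check.

Emit:
{"op": "apply_moves", "data": {
  "series": [
    {"xyz":[0,0.001,0],"dr":[0,0,0],"gripper":0.06},
    {"xyz":[0,0.001,0],"dr":[0,0,0],"gripper":0.06},
    {"xyz":[0,0.001,0],"dr":[0,0,0],"gripper":0.06},
    {"xyz":[0,0.001,0],"dr":[0,0,0],"gripper":0.06},
    {"xyz":[0,0.001,0.01],"dr":[0,0,0],"gripper":0.06}
  ]
}}

```text
t: 6.95
tcp_pos: [0.6677, 0.203, 0.269]
ee_rot: [0.503, 0.496, 0.5, -0.5]
ft_force: [-0.0, -0.4, -0.9]
finger_gap: 0.0593
```

Emit:
{"op": "apply_moves", "data": {
  "series": [
    {"xyz":[0,0,0.06],"dr":[0,0,0],"gripper":0.06},
    {"xyz":[0,0,0.12],"dr":[0,0,0],"gripper":0.0},
    {"xyz":[-0.02,-0.02,0.17],"dr":[0,0,-10],"gripper":0.0},
    {"xyz":[-0.06,-0.06,0.19],"dr":[0,0,-20],"gripper":0.0},
    {"xyz":[-0.1,-0.1,0.19],"dr":[0,0,-30],"gripper":0.0}
  ]
}}

```text
t: 7.58
tcp_pos: [0.5672, 0.1023, 0.4623]
ee_rot: [-0.356, -0.611, -0.352, 0.613]
ft_force: [-0.0, -0.1, -0.7]
finger_gap: 0.0235
```

```bash
cat > look.py <<'E'
import sys
from h import *
n=sys.argv[1]
for c in ['scene','top']:
    f=grab_frame(c); save(f,c+n,[]); np.savez(c+n+'.npz',W=cloud(f),c=f['color'])
E
python3 look.py 3; python3 - <<'E'
import numpy as np
for c in ['scene','top']:
    W=np.load(c+'3.npz')['W'].reshape(-1,3)
    m=(W[:,2]>.09)&(W[:,2]<.13)&(W[:,0]>.64)&(W[:,0]<.70)&(W[:,1]>.15)&(W[:,1]<.26)
    if m.sum(): print(c,m.sum(),W[m].mean(0),W[m].min(0),W[m].max(0))
E
python3 st.py
```

```text
scene 89 [0.67052731 0.20406718 0.11141465] [0.66097222 0.18828974 0.09013965] [0.67699864 0.21347118 0.12361208]
t 7.675
q [ 0.058  0.276  1.491 -0.007  1.381  0.582]
qvel [ 0.035  0.058 -0.084  0.037 -0.028 -0.078]
tau [ -1.031 -50.014 -28.28   -0.309   0.058   0.786]
tcp_pos [0.564 0.1   0.46 ]
ee_rot [-0.355 -0.609 -0.353  0.615]
ft_force [ 0.601 -0.026 -0.164]
wrist_torque [ 0.037 -0.052  0.063]
finger_gap 0.016
[[-0.006  0.867 -0.499]
 [-0.008 -0.499 -0.867]
 [-1.    -0.002  0.01 ]]
tip [0.5625 0.0991 0.2782]
```

View pics/top3.png

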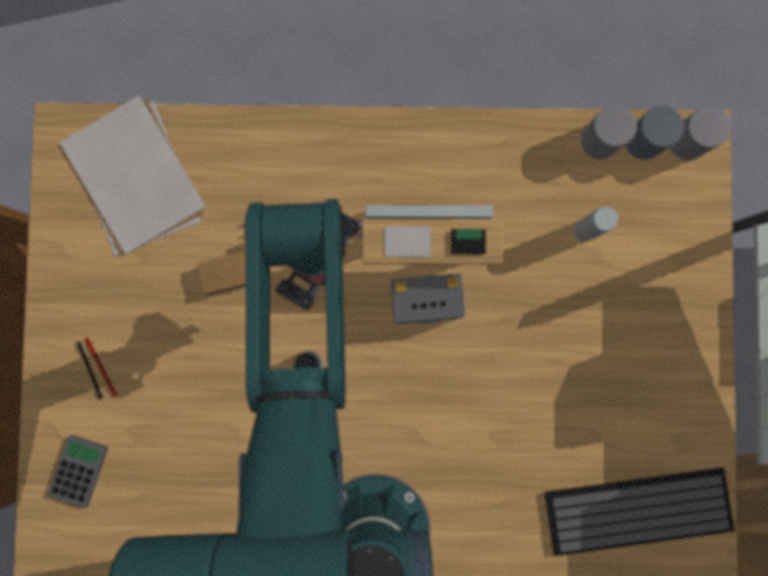

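```bash
cat > tgt.py <<'E'
import sys
from st import *
def tgt(tip,th,yaw=0.5):
    a=np.radians(th)
    T=Ro.from_euler('z',yaw,degrees=True)*Ro.from_euler('y',-th,degrees=True)
    base=np.array([[0,0,-1],[0,-1,0],[-1,0,0]],float) # cols x=(0,0,-1), y=(0,-1,0), z=x cross y
    base=np.stack([[0,0,-1],[0,-1,0],np.cross([0,0,-1],[0,-1,0])],1).astype(float)
    RT=T*Ro.from_matrix(base)
    tcp=np.array(tip)-RT.as_matrix()[:,0]*.182
    d=tcp-np.array(o['tcp_pos']); rv=(RT*R().inv()).as_rotvec(degrees=True)
    return d,rv,tcp
if __name__=='__main__':
    v=list(map(float,sys.argv[1:])); d,rv,tcp=tgt(v[:3],v[3],*(v[4:]))
    print('d',np.round(d,4),'dr',np.round(rv,2),np.linalg.norm(rv),'tcp',np.round(tcp,4))
    M=R().as_matrix();print('tip now',np.round(np.array(o['tcp_pos'])+M[:,0]*.182,4),'q',np.round(o['q'],2))
E
python3 tgt.py .435 -.166 .14 35
```

```text
d [-0.2331 -0.2674 -0.1711] dr [ 18.66 -32.15 -57.63] 68.58120969454725 tcp [ 0.3306 -0.1669  0.2891]
tip now [0.5625 0.0991 0.2782] q [ 0.06  0.28  1.49 -0.01  1.38  0.58]
```

Emit:
{"op": "apply_moves", "data": {
  "series": [
    {"xyz":[-0.05,-0.03,0],"dr":[2.7,-4.6,-8.2],"gripper":0.0},
    {"xyz":[-0.1,-0.06,0],"dr":[5.4,-9.2,-16.5],"gripper":0.0},
    {"xyz":[-0.15,-0.1,0],"dr":[8.1,-13.8,-24.7],"gripper":0.0},
    {"xyz":[-0.185,-0.14,0],"dr":[10.7,-18.4,-33],"gripper":0.0},
    {"xyz":[-0.21,-0.18,0],"dr":[13.3,-23,-41.2],"gripper":0.0}
  ]
}}

```text
t: 8.3
tcp_pos: [0.3525, -0.0798, 0.461]
ee_rot: [0.109, 0.838, 0.108, -0.524]
ft_force: [-0.1, -0.0, 0.3]
finger_gap: 0.0005
```

```bash
python3 tgt.py .435 -.166 .14 35
```

```text
d [-0.0219 -0.0871 -0.1719] dr [  5.42  -8.93 -16.27] 19.33543879343545 tcp [ 0.3306 -0.1669  0.2891]
tip now [ 0.4304 -0.0677  0.297 ] q [-0.58 -0.18  2.03  0.36  0.98  0.52]
```

Emit:
{"op": "apply_moves", "data": {
  "series": [
    {"xyz":[-0.022,-0.04,-0.03],"dr":[2.8,-4.5,-8.1],"gripper":0.0},
    {"xyz":[-0.022,-0.08,-0.07],"dr":[5.4,-8.9,-16.3],"gripper":0.0},
    {"xyz":[-0.022,-0.087,-0.115],"dr":[5.4,-8.9,-16.3],"gripper":0.0},
    {"xyz":[-0.022,-0.087,-0.16],"dr":[5.4,-8.9,-16.3],"gripper":0.0},
    {"xyz":[-0.022,-0.087,-0.172],"dr":[5.4,-8.9,-16.3],"gripper":0.0}
  ]
}}

```text
t: 8.93
tcp_pos: [0.3303, -0.167, 0.2871]
ee_rot: [0.001, 0.886, 0.004, -0.463]
ft_force: [1.4, 1.2, 0.8]
finger_gap: 0.0007
```

```bash
python3 tgt.py .435 -.166 .034 35; python3 look.py 4;python3 fit.py >/dev/null; python3 -c "
import fit
fit.fit('4')" | tail -16 | grep batt
```

```text
d [ 3.000e-04  1.000e-04 -1.041e-01] dr [-0.12 -0.17  0.04] 0.21178980817941892 tcp [ 0.3306 -0.1669  0.1831]
tip now [ 0.4343 -0.1658  0.1377] q [-0.91  0.17  2.35  1.16  0.52 -0.36]
top batt 1391 ctr [ 511.1 -102.4] sz [ 94.1 150.6] ang 5.88 pca 5.74 med z 0.108
scene batt 769 ctr [ 508.2 -104.5] sz [ 93.8 152.7] ang 5.0 pca 0.56 med z 0.1081
```

View pics/scene4.png

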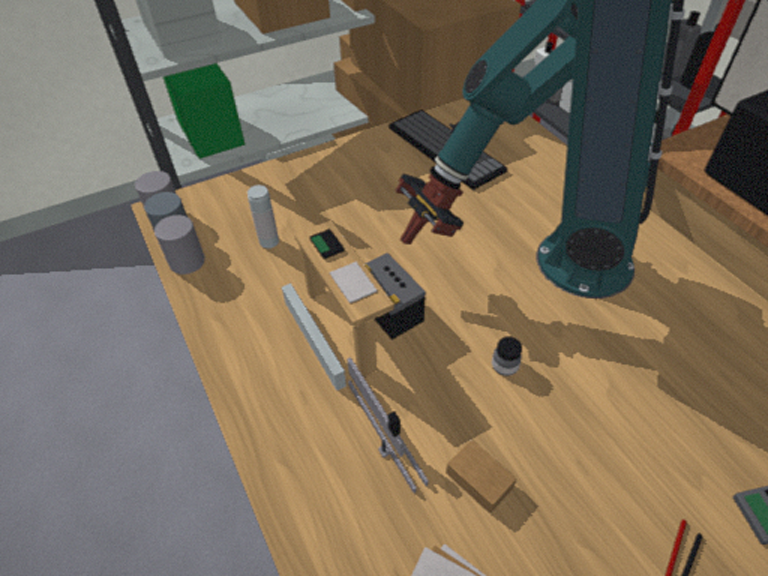

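```bash
python3 tgt.py .438 -.166 .1 20;python3 tgt.py .438 -.166 .036 20
```

```text
d [ 0.045   0.0005 -0.017 ] dr [-0.24 14.89  0.03] 14.888370339483945 tcp [ 0.3758 -0.1665  0.271 ]
tip now [ 0.4349 -0.1659  0.1387] q [-0.91  0.17  2.35  1.16  0.52 -0.36]
d [ 0.045   0.0005 -0.081 ] dr [-0.24 14.89  0.03] 14.888370339483945 tcp [ 0.3758 -0.1665  0.207 ]
tip now [ 0.4349 -0.1659  0.1387] q [-0.91  0.17  2.35  1.16  0.52 -0.36]
```

Emit:
{"op": "apply_moves", "data": {
  "series": [
    {"xyz":[0.022,0,-0.008],"dr":[0,7.5,0],"gripper":0.0},
    {"xyz":[0.045,0,-0.03],"dr":[0,14.9,0],"gripper":0.0},
    {"xyz":[0.045,0,-0.06],"dr":[0,14.9,0],"gripper":0.0},
    {"xyz":[0.045,0,-0.081],"dr":[0,14.9,0],"gripper":0.0},
    {"xyz":[0.045,0,-0.081],"dr":[0,14.9,0],"gripper":0.0}
  ]
}}

```text
t: 9.65
tcp_pos: [0.3766, -0.167, 0.2069]
ee_rot: [0.0, 0.819, 0.005, -0.574]
ft_force: [0.4, 0.6, -0.8]
finger_gap: 0.0004
```

```bash
python3 tgt.py .5 -.166 .036 20
```

```text
d [0.0612 0.0005 0.0002] dr [-0.28 -0.02  0.02] 0.28509117286237723 tcp [ 0.4378 -0.1665  0.207 ]
tip now [ 0.4388 -0.1656  0.0358] q [-0.7   0.4   2.25  0.8   0.32  0.12]
```

Emit:
{"op": "apply_moves", "data": {
  "series": [
    {"xyz":[0.012,0,0],"dr":[0,0,0],"gripper":0.0},
    {"xyz":[0.02,0,0],"dr":[0,0,0],"gripper":0.0},
    {"xyz":[0.027,0,0],"dr":[0,0,0],"gripper":0.0},
    {"xyz":[0.033,0,0],"dr":[0,0,0],"gripper":0.0},
    {"xyz":[0.038,0,0],"dr":[0,0,0],"gripper":0.0}
  ]
}}

```text
t: 10.28
tcp_pos: [0.4139, -0.1673, 0.2084]
ee_rot: [0.001, 0.819, 0.004, -0.573]
ft_force: [-8.8, -3.8, 3.2]
finger_gap: 0.0005
```

```bash
cat > b.py <<'E'
import sys
from h import *
from st import *
BO=np.array([.6915,-.1055]); BY=0.5
n=sys.argv[1]
f=grab_frame('top'); W=cloud(f); g=grab_frame('scene'); V=cloud(g); save(f,'top'+n); save(g,'scene'+n)
P=np.concatenate([W.reshape(-1,3)]); P=P[~np.isnan(P[:,0])]
def sel(P): return P[(P[:,2]>.1)&(P[:,2]<.122)&(P[:,0]>.4)&(P[:,0]<.70)&(P[:,1]>-.24)&(P[:,1]<.03)]
M=R().as_matrix(); tip=np.array(o['tcp_pos'])+M[:,0]*.182
def nearpts(Q): # drop points near tool
    a=np.array(o['tcp_pos']); u=M[:,0]; d=(Q-a); s=d@u; r=np.linalg.norm(d-np.outer(s,u),axis=1); return Q[~((r<.035))]
for nm,C in [('top',W),('scene',V)]:
    Q=C.reshape(-1,3); Q=nearpts(sel(Q[~np.isnan(Q[:,0])]))
    if len(Q)<30: print(nm,'few'); continue
    r=cv2.minAreaRect(np.float32(Q[:,:2]*1000)); 
    print(nm,len(Q),'ctr',np.round(r[0],1),'sz',np.round(r[1],1),'ang',round(r[2],2),'z',round(np.median(Q[:,2]),4))
print('tip',np.round(tip,4),'ft',np.round(o['ft_force'],1),'q',np.round(o['q'],2),'t',o['t'])
E
python3 b.py 5
```

```text
top 1378 ctr [ 488.9 -118.5] sz [168.6 175.8] ang 13.45 z 0.1081
scene 742 ctr [ 535.1 -105.2] sz [242.  268.6] ang 0.45 z 0.1084
tip [ 0.4762 -0.1663  0.0374] ft [-8.8 -3.8  3.2] q [-0.63  0.42  2.18  0.68  0.33  0.3 ] t 10.275
```

View pics/scene5.png

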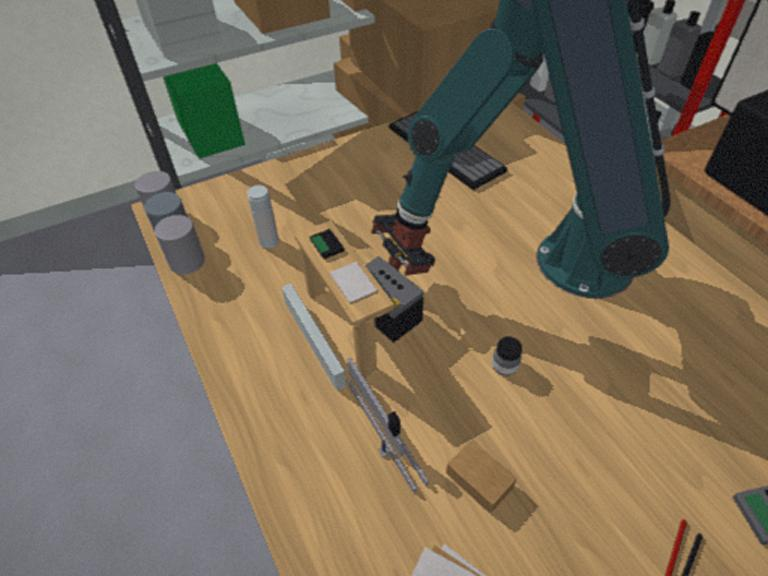

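```bash
cat > b.py <<'E'
import sys, json
from h import *
from st import *
from scipy.optimize import minimize
BO=np.array([.6915,-.1055]); BY=np.radians(0.5)
n=sys.argv[1]; x0=json.load(open('last.json')) if len(sys.argv)<5 else list(map(float,sys.argv[2:5]))
f=grab_frame('top'); g=grab_frame('scene'); save(f,'top'+n); save(g,'scene'+n)
M=R().as_matrix(); tcp=np.array(o['tcp_pos']); tip=tcp+M[:,0]*.182
def clean(C):
    Q=C.reshape(-1,3); Q=Q[~np.isnan(Q[:,0])]
    Q=Q[(np.hypot(Q[:,0]-x0[0],Q[:,1]-x0[1])<.16)&(Q[:,2]<.125)]
    d=(Q-tcp); s=d@M[:,0]; L=d-np.outer(s,M[:,0])
    bad=(s<.2)&(s>.11)&(np.abs(L@M[:,1])<.025)&(np.abs(L@M[:,2])<.025)
    bad|=(s<.125)&(np.abs(L@M[:,1])<.1)&(np.abs(L@M[:,2])<.05)
    return Q[~bad]
A=clean(cloud(f));B=clean(cloud(g))
def solve(P):
    T=P[(P[:,2]>.103)&(P[:,2]<.117)];Bn=P[P[:,2]<.02];S=P[(P[:,2]>.025)&(P[:,2]<.098)]
    # keep side pts only inside neighbourhood of rect
    def sd(Q,x):
        c,s=np.cos(x[2]),np.sin(x[2]); d=Q[:,:2]-x[:2]
        u=np.abs(d[:,0]*c+d[:,1]*s)-.047; v=np.abs(-d[:,0]*s+d[:,1]*c)-.075
        return np.where((u>0)|(v>0),np.hypot(np.maximum(u,0),np.maximum(v,0)),np.maximum(u,v))
    def cost(x):
        return (np.minimum(np.maximum(sd(T,x),0),.012).sum()+np.minimum(np.maximum(-sd(Bn,x),0),.012).sum()+.3*np.minimum(np.maximum(-sd(S,x)-.001,0),.012).sum())
    best=None
    for dx in (-.0,.02):
      for da in (-.25,-.1,0,.1,.25):
        x=np.array(x0)+[dx,0,da]
        r=minimize(cost,x,method='Nelder-Mead',options=dict(initial_simplex=x+np.array([[0,0,0],[.01,0,0],[0,.01,0],[0,0,.08]]),xatol=1e-4,fatol=1e-5))
        if best is None or r.fun<best.fun: best=r
    return best.x,best.fun,len(T),len(Bn)
def rep(nm,r):
    x,c,a,b=r
    ff=x[:2]+.047*np.array([np.cos(x[2]),np.sin(x[2])]); 
    c,s=np.cos(BY),np.sin(BY); d=ff-BO; fb=[d[0]*c+d[1]*s,-d[0]*s+d[1]*c]
    print(nm,'ctr',np.round(x[:2],4),'bay yaw deg %.2f'%np.degrees(x[2]-BY),'front in bay',np.round(fb,4),'cost %.4f'%r[1],a,b)
rt=solve(A); rep('top',rt); rep('scene',solve(B)); rb=solve(np.concatenate([A,B])); rep('both',rb)
x=rb[0]; json.dump(list(map(float,x)),open('last.json','w'))
c,s=np.cos(x[2]),np.sin(x[2])
nf=x[:2]-.047*np.array([c,s])
print('near contact R',np.round(nf+.058*np.array([s,-c]),4),'L',np.round(nf-.058*np.array([s,-c]),4))
print('tip',np.round(tip,4),'ft',np.round(o['ft_force'],1),'q',np.round(o['q'],2),'t',o['t'])
E
python3 b.py 5 .515 -.103 .2
```

```text
top ctr [ 0.523 -0.097] bay yaw deg 13.59 front in bay [-0.1227  0.0211] cost 0.0049 1075 2942
scene ctr [ 0.518  -0.1027] bay yaw deg 13.40 front in bay [-0.1278  0.0152] cost 0.0484 464 2498
both ctr [ 0.5215 -0.1011] bay yaw deg 14.71 front in bay [-0.1245  0.0178] cost 0.2134 1539 5440
near contact R [ 0.4913 -0.1694] L [ 0.4609 -0.0575]
tip [ 0.4768 -0.1664  0.0375] ft [-5.5 -3.3 -0.2] q [-0.63  0.42  2.18  0.68  0.33  0.3 ] t 10.375
```

View pics/top5.png

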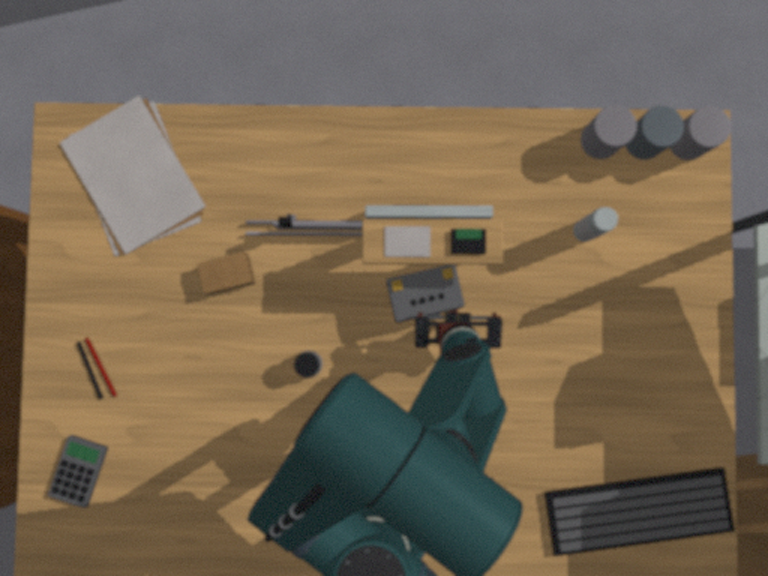

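Top view: the battery is swung right-end-ahead by about 13.5°, with the tool at (458,340). Step 2 is met; now retreat and go to the left end.

```bash
python3 tgt.py .435 -.166 .044 8; python3 tgt.py .435 -.055 .044 8
```

```text
d [-0.0047  0.0012  0.0158] dr [-0.28 12.06  0.06] 12.066838071069032 tcp [ 0.4097 -0.1662  0.2242]
tip now [ 0.4768 -0.1664  0.0375] q [-0.63  0.42  2.18  0.68  0.33  0.3 ]
d [-0.0047  0.1122  0.0158] dr [-0.28 12.06  0.06] 12.066838071069032 tcp [ 0.4097 -0.0552  0.2242]
tip now [ 0.4768 -0.1664  0.0375] q [-0.63  0.42  2.18  0.68  0.33  0.3 ]
```

Emit:
{"op": "apply_moves", "data": {
  "series": [
    {"xyz":[-0.012,0,0.006],"dr":[0,6,0],"gripper":0.0},
    {"xyz":[-0.008,0,0.016],"dr":[0,12,0],"gripper":0.0},
    {"xyz":[-0.006,0.035,0.016],"dr":[0,12,0],"gripper":0.0},
    {"xyz":[-0.005,0.08,0.016],"dr":[0,12,0],"gripper":0.0},
    {"xyz":[-0.005,0.112,0.016],"dr":[0,12,0],"gripper":0.0}
  ]
}}

```text
t: 11.1
tcp_pos: [0.4095, -0.0547, 0.2264]
ee_rot: [0.001, 0.756, 0.003, -0.655]
ft_force: [-0.4, 0.2, -0.6]
finger_gap: 0.001
```

```bash
python3 b.py 6
```

```text
top ctr [ 0.5224 -0.0971] bay yaw deg 13.45 front in bay [-0.1233  0.0208] cost 0.0073 1231 2728
scene ctr [ 0.5185 -0.1026] bay yaw deg 12.97 front in bay [-0.1272  0.015 ] cost 0.0521 619 2365
both ctr [ 0.5216 -0.1014] bay yaw deg 14.59 front in bay [-0.1243  0.0174] cost 0.2065 1850 5093
near contact R [ 0.4914 -0.1696] L [ 0.4612 -0.0576]
tip [ 0.4355 -0.0541  0.0462] ft [-0.4  0.2 -0.6] q [-0.32  0.36  2.15  0.1   0.5   1.16] t 11.1
```

View pics/scene6.png

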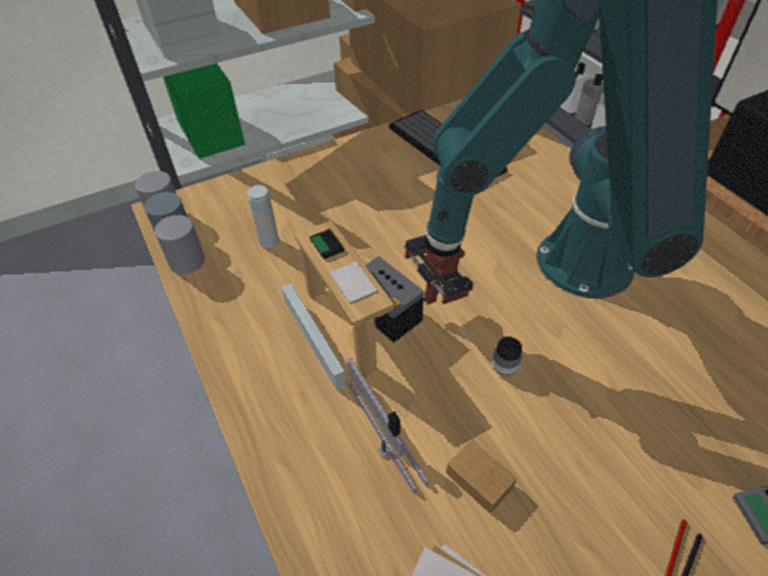

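Emit:
{"op": "apply_moves", "data": {
  "series": [
    {"xyz":[0.01,0,-0.003],"dr":[0,0,0],"gripper":0.0},
    {"xyz":[0.018,0,-0.004],"dr":[0,0,0],"gripper":0.0},
    {"xyz":[0.026,0,-0.004],"dr":[0,0,0],"gripper":0.0},
    {"xyz":[0.034,0,-0.004],"dr":[0,0,0],"gripper":0.0},
    {"xyz":[0.042,0,-0.004],"dr":[0,0,0],"gripper":0.0}
  ]
}}

```text
t: 11.82
tcp_pos: [0.4473, -0.0534, 0.2208]
ee_rot: [0.0, 0.752, 0.005, -0.66]
ft_force: [-10.7, 4.7, 4.2]
finger_gap: 0.0004
```

```bash
python3 b.py 7
```

```text
top ctr [ 0.5353 -0.1008] bay yaw deg 4.26 front in bay [-0.1092  0.0095] cost 0.0011 975 2161
scene ctr [ 0.532  -0.1072] bay yaw deg 3.77 front in bay [-0.1126  0.0028] cost 0.0377 266 2185
both ctr [ 0.5353 -0.106 ] bay yaw deg 4.58 front in bay [-0.1094  0.0046] cost 0.1436 1241 4346
near contact R [ 0.4936 -0.1679] L [ 0.4833 -0.0524]
tip [ 0.4709 -0.052   0.0403] ft [-10.7   4.7   4.2] q [-0.29  0.4   2.07  0.09  0.55  1.2 ] t 11.825
```

Emit:
{"op": "apply_moves", "data": {
  "series": [
    {"xyz":[0.009,0,0],"dr":[0,0,0],"gripper":0.0},
    {"xyz":[0.018,0,0],"dr":[0,0,0],"gripper":0.0},
    {"xyz":[0.027,0,0],"dr":[0,0,0],"gripper":0.0},
    {"xyz":[0.036,0,0],"dr":[0,0,0],"gripper":0.0},
    {"xyz":[0.044,0,0],"dr":[0,0,0],"gripper":0.0}
  ]
}}

```text
t: 12.55
tcp_pos: [0.4907, -0.0542, 0.2198]
ee_rot: [-0.001, 0.75, 0.005, -0.661]
ft_force: [-5.6, 3.9, -1.9]
finger_gap: 0.0007
```

```bash
python3 b.py 8
```

```text
top ctr [ 0.563  -0.1118] bay yaw deg -12.67 front in bay [-0.0827 -0.0155] cost 0.0180 517 2099
scene ctr [ 0.5553 -0.126 ] bay yaw deg -14.33 front in bay [-0.0909 -0.031 ] cost 0.0240 30 2272
both ctr [ 0.5599 -0.1168] bay yaw deg -10.03 front in bay [-0.0854 -0.0183] cost 0.0926 547 4371
near contact R [ 0.504  -0.1662] L [ 0.5232 -0.0518]
tip [ 0.5135 -0.0526  0.0393] ft [-5.6  3.9 -1.9] q [-0.27  0.45  1.98  0.07  0.6   1.24] t 12.55
```

View pics/top8.png

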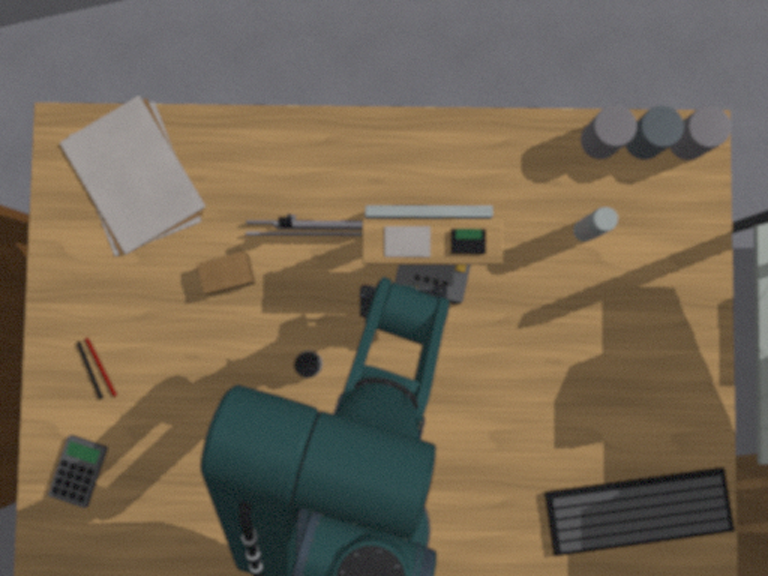

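```bash
python3 tgt.py .475 -.161 .037 20
```

```text
d [-0.0795 -0.1069 -0.0121] dr [ -0.29 -12.6    0.1 ] 12.60565738647882 tcp [ 0.4128 -0.1615  0.208 ]
tip now [ 0.5157 -0.0533  0.0396] q [-0.27  0.45  1.98  0.07  0.6   1.24]
```

Emit:
{"op": "apply_moves", "data": {
  "series": [
    {"xyz":[-0.04,0,0],"dr":[0,0,0],"gripper":0.0},
    {"xyz":[-0.08,-0.02,-0.002],"dr":[0,-6,0],"gripper":0.0},
    {"xyz":[-0.08,-0.06,-0.012],"dr":[0,-12.6,0],"gripper":0.0},
    {"xyz":[-0.08,-0.1,-0.012],"dr":[0,-12.6,0],"gripper":0.0},
    {"xyz":[-0.08,-0.107,-0.012],"dr":[0,-12.6,0],"gripper":0.0}
  ]
}}

```text
t: 13.28
tcp_pos: [0.4132, -0.1658, 0.2083]
ee_rot: [-0.0, 0.82, 0.002, -0.572]
ft_force: [0.2, 0.5, -1.0]
finger_gap: 0.0003
```

```bash
python3 b.py 9
```

```text
top ctr [ 0.5642 -0.1119] bay yaw deg -13.35 front in bay [-0.0816 -0.0161] cost 0.0136 903 2479
scene ctr [ 0.5462 -0.122 ] bay yaw deg -23.65 front in bay [-0.1024 -0.034 ] cost 0.2417 190 2669
both ctr [ 0.5623 -0.1174] bay yaw deg -12.93 front in bay [-0.0835 -0.0213] cost 0.3465 1093 5148
near contact R [ 0.5039 -0.1639] L [ 0.5289 -0.0506]
tip [ 0.476  -0.1651  0.0375] ft [ 0.2  0.5 -1. ] q [-0.63  0.42  2.18  0.69  0.33  0.3 ] t 13.275
```

View pics/top9.png

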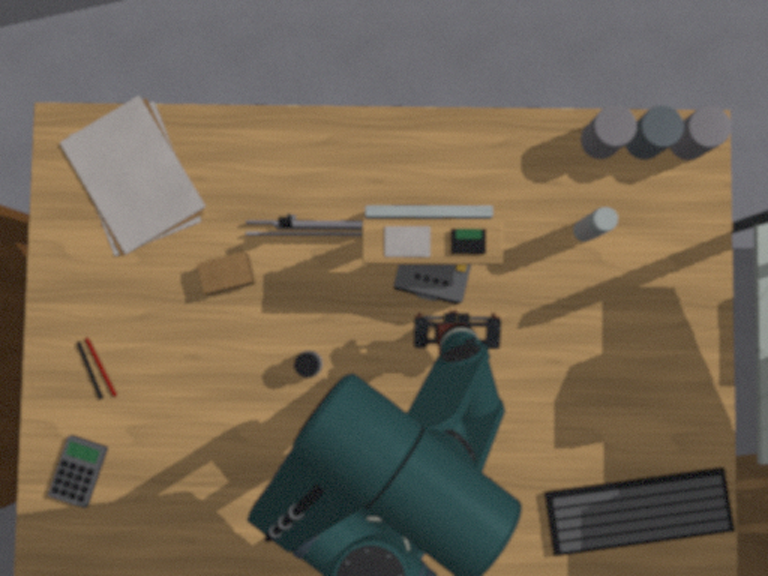

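Emit:
{"op": "apply_moves", "data": {
  "series": [
    {"xyz":[0.012,0.002,0],"dr":[0,0,0],"gripper":0.0},
    {"xyz":[0.021,0.002,0],"dr":[0,0,0],"gripper":0.0},
    {"xyz":[0.03,0.002,0],"dr":[0,0,0],"gripper":0.0},
    {"xyz":[0.039,0.002,0],"dr":[0,0,0],"gripper":0.0},
    {"xyz":[0.048,0.002,0],"dr":[0,0,0],"gripper":0.0}
  ]
}}

```text
t: 14.0
tcp_pos: [0.4603, -0.1635, 0.2079]
ee_rot: [-0.001, 0.819, 0.002, -0.574]
ft_force: [-9.9, -5.4, 3.4]
finger_gap: 0.0008
```

```bash
python3 b.py 10
```

```text
top ctr [ 0.5859 -0.1025] bay yaw deg -0.44 front in bay [-0.0586  0.0036] cost 0.0006 522 2087
scene ctr [ 0.5595 -0.1257] bay yaw deg -18.34 front in bay [-0.0875 -0.0339] cost 0.3120 26 2501
both ctr [ 0.582  -0.1084] bay yaw deg -2.73 front in bay [-0.0626 -0.0042] cost 0.3960 548 4588
near contact R [ 0.5328 -0.1645] L [ 0.5373 -0.0486]
tip [ 0.5225 -0.1629  0.0369] ft [-9.9 -5.4  3.4] q [-0.56  0.45  2.09  0.56  0.35  0.51] t 14.0
```

Emit:
{"op": "apply_moves", "data": {
  "series": [
    {"xyz":[0.008,0,0],"dr":[0,0,0],"gripper":0.0},
    {"xyz":[0.016,0,0],"dr":[0,0,0],"gripper":0.0},
    {"xyz":[0.023,0,0],"dr":[0,0,0],"gripper":0.0},
    {"xyz":[0.03,0,0],"dr":[0,0,0],"gripper":0.0},
    {"xyz":[0.035,0,0],"dr":[0,0,0],"gripper":0.0}
  ]
}}

```text
t: 14.72
tcp_pos: [0.4951, -0.1635, 0.2078]
ee_rot: [-0.001, 0.819, 0.002, -0.574]
ft_force: [-11.4, -5.8, 6.3]
finger_gap: 0.0004
```

```bash
python3 b.py 11
```

```text
top ctr [ 0.6051 -0.0946] bay yaw deg 10.22 front in bay [-0.0401  0.02  ] cost 0.0010 130 1877
scene ctr [ 0.6027 -0.1004] bay yaw deg 10.97 front in bay [-0.0426  0.0149] cost 0.6876 202 2342
both ctr [ 0.6028 -0.099 ] bay yaw deg 10.46 front in bay [-0.0424  0.0158] cost 0.7761 332 4219
near contact R [ 0.5677 -0.1649] L [ 0.5457 -0.051 ]
tip [ 0.557  -0.1627  0.0367] ft [-11.4  -5.8   6.3] q [-0.52  0.48  2.02  0.48  0.38  0.63] t 14.725
```

View pics/top11.png

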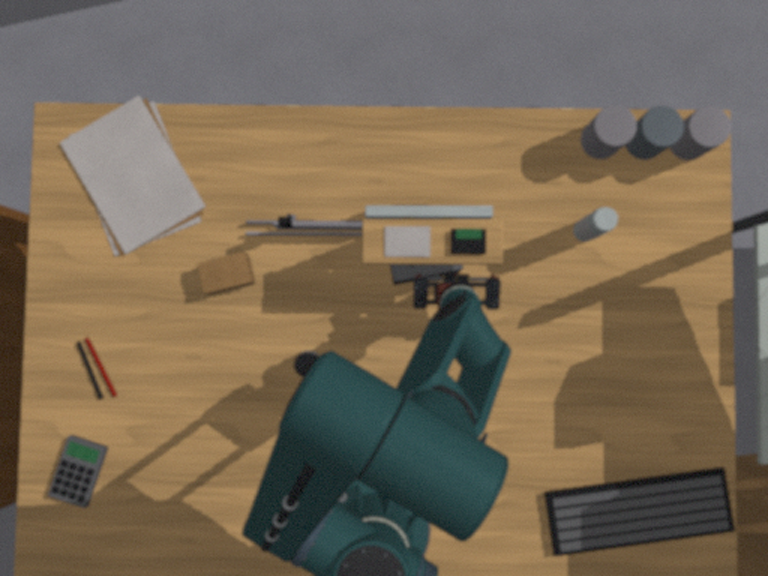

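View pics/scene11.png

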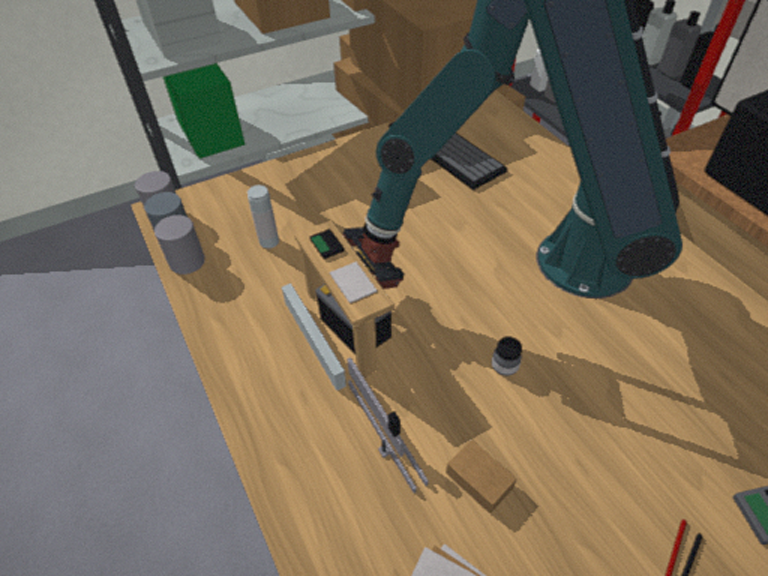

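Emit:
{"op": "apply_moves", "data": {
  "series": [
    {"xyz":[0.006,0,0],"dr":[0,0,0],"gripper":0.0},
    {"xyz":[0.008,0,0],"dr":[0,0,0],"gripper":0.0},
    {"xyz":[0.008,0,0],"dr":[0,0,0],"gripper":0.0}
  ]
}}

```text
t: 15.2
tcp_pos: [0.5023, -0.1636, 0.2078]
ee_rot: [-0.001, 0.818, 0.002, -0.575]
ft_force: [-10.6, -5.1, 7.5]
finger_gap: 0.0005
```

```bash
python3 b.py 12; python3 tgt.py .515 -.05 .04 22
```

```text
top ctr [ 0.6108 -0.0915] bay yaw deg 14.97 front in bay [-0.0352  0.0268] cost 0.0000 114 2005
scene ctr [ 0.6065 -0.0987] bay yaw deg 13.56 front in bay [-0.0393  0.0186] cost 0.7464 242 2511
both ctr [ 0.6067 -0.0979] bay yaw deg 12.90 front in bay [-0.0389  0.0189] cost 0.8379 356 4516
near contact R [ 0.5745 -0.1652] L [ 0.5476 -0.0523]
tip [ 0.564  -0.1628  0.0366] ft [-10.6  -5.1   7.5] q [-0.51  0.48  2.    0.46  0.39  0.65] t 15.2
d [-0.0555  0.113   0.0009] dr [-0.19 -2.19  0.36] 2.2316447060437663 tcp [ 0.4468 -0.0506  0.2087]
tip now [ 0.564  -0.1628  0.0366] q [-0.51  0.48  2.    0.46  0.39  0.65]
```

Emit:
{"op": "apply_moves", "data": {
  "series": [
    {"xyz":[-0.03,0,0],"dr":[0,0,0],"gripper":0.0},
    {"xyz":[-0.05,0.02,0],"dr":[0,0,0],"gripper":0.0},
    {"xyz":[-0.05,0.06,0],"dr":[0,0,0],"gripper":0.0},
    {"xyz":[-0.05,0.1,0],"dr":[0,0,0],"gripper":0.0},
    {"xyz":[-0.05,0.112,0],"dr":[0,0,0],"gripper":0.0}
  ]
}}

```text
t: 15.92
tcp_pos: [0.4519, -0.0495, 0.2079]
ee_rot: [-0.001, 0.818, 0.003, -0.575]
ft_force: [0.0, 0.6, -0.7]
finger_gap: 0.0006
```

```bash
python3 b.py 13; python3 tgt.py .56 -.05 .037 24
```

```text
top ctr [ 0.6091 -0.0924] bay yaw deg 13.71 front in bay [-0.0366  0.0249] cost 0.0092 269 2489
scene ctr [ 0.6061 -0.0984] bay yaw deg 13.51 front in bay [-0.0397  0.0189] cost 0.7197 241 2434
both ctr [ 0.6069 -0.0974] bay yaw deg 13.31 front in bay [-0.0387  0.0197] cost 0.9086 510 4923
near contact R [ 0.5751 -0.1649] L [ 0.5475 -0.0522]
tip [ 0.5134 -0.0485  0.0366] ft [ 0.   0.6 -0.7] q [-0.31  0.42  2.17  0.46  0.25  0.83] t 15.925
d [ 0.0337 -0.0005 -0.0047] dr [-0.19 -4.22  0.22] 4.227203124250074 tcp [ 0.486  -0.0506  0.2033]
tip now [ 0.5139 -0.0492  0.0367] q [-0.31  0.42  2.17  0.46  0.25  0.83]
```

View pics/scene13.png

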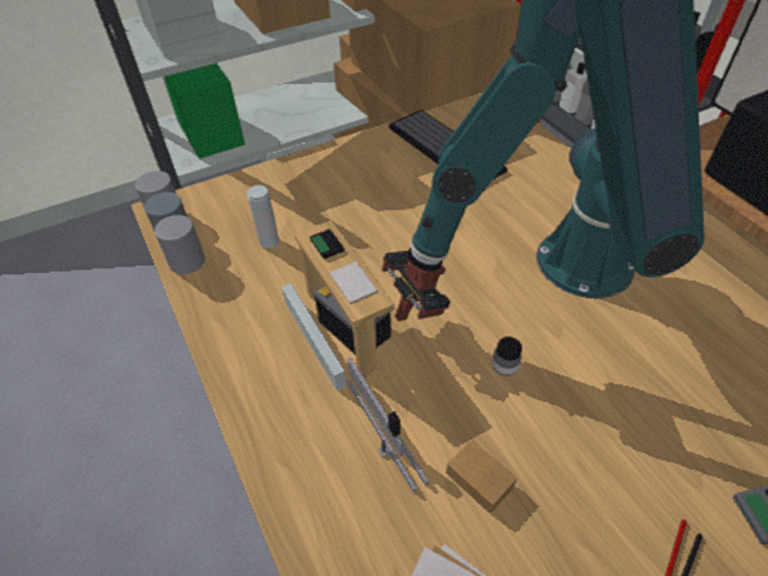

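Emit:
{"op": "apply_moves", "data": {
  "series": [
    {"xyz":[0.014,-0.002,0.001],"dr":[0,0,0],"gripper":0.0},
    {"xyz":[0.024,-0.002,0.001],"dr":[0,0,0],"gripper":0.0},
    {"xyz":[0.032,-0.002,0.001],"dr":[0,0,0],"gripper":0.0},
    {"xyz":[0.04,-0.002,0.001],"dr":[0,0,0],"gripper":0.0},
    {"xyz":[0.048,-0.002,0.001],"dr":[0,0,0],"gripper":0.0}
  ]
}}

```text
t: 16.65
tcp_pos: [0.4962, -0.0508, 0.2073]
ee_rot: [-0.002, 0.815, 0.005, -0.58]
ft_force: [-10.9, 4.7, 5.2]
finger_gap: 0.0006
```

```bash
python3 b.py 14; python3 tgt.py .59 -.051 .037 27 8
```

```text
top ctr [ 0.621  -0.0957] bay yaw deg 5.65 front in bay [-0.0236  0.0151] cost 0.0005 7 2019
scene ctr [ 0.6194 -0.1013] bay yaw deg 4.52 front in bay [-0.0252  0.0085] cost 0.6838 393 2099
both ctr [ 0.6198 -0.1014] bay yaw deg 4.89 front in bay [-0.0248  0.0087] cost 0.7238 400 4118
near contact R [ 0.5785 -0.1636] L [ 0.5676 -0.0481]
tip [ 0.5559 -0.0489  0.0353] ft [-10.9   4.7   5.2] q [-0.28  0.46  2.07  0.33  0.31  0.98] t 16.65
d [ 0.0102 -0.0111 -0.0084] dr [ 0.15 -7.67  7.64] 10.82308506918435 tcp [ 0.5082 -0.0625  0.1992]
tip now [ 0.5582 -0.0498  0.0359] q [-0.28  0.46  2.07  0.34  0.31  0.98]
```

```bash
python3 tgt.py .57 -.051 .037 23 4; python3 tgt.py .58 -.051 .037 25 6
```

```text
d [ 0.0011 -0.0046 -0.003 ] dr [-0.27 -3.67  3.66] 5.188113623923966 tcp [ 0.4991 -0.056   0.2045]
tip now [ 0.5582 -0.0498  0.0359] q [-0.28  0.46  2.07  0.34  0.31  0.98]
d [ 0.0056 -0.0077 -0.0056] dr [-0.09 -5.67  5.65] 8.004756046906481 tcp [ 0.5035 -0.059   0.2019]
tip now [ 0.5582 -0.0498  0.0359] q [-0.28  0.46  2.07  0.34  0.31  0.98]
```

Emit:
{"op": "apply_moves", "data": {
  "series": [
    {"xyz":[0.0,-0.002,-0.001],"dr":[0,-1.5,1.5],"gripper":0.0},
    {"xyz":[0.001,-0.005,-0.003],"dr":[0,-3.7,3.7],"gripper":0.0},
    {"xyz":[0.004,-0.007,-0.004],"dr":[0,-4.8,4.8],"gripper":0.0},
    {"xyz":[0.006,-0.008,-0.005],"dr":[0,-5.7,5.6],"gripper":0.0},
    {"xyz":[0.006,-0.008,-0.005],"dr":[0,-5.7,5.6],"gripper":0.0}
  ]
}}

```text
t: 17.38
tcp_pos: [0.5016, -0.0585, 0.201]
ee_rot: [0.026, 0.841, 0.046, -0.539]
ft_force: [-4.6, 3.4, -2.4]
finger_gap: 0.0003
```

```bash
python3 b.py 15; python3 tgt.py .584 -.051 .037 25 6
```

```text
top ctr [ 0.6406 -0.0692] bay yaw deg -0.70 front in bay [-0.0035  0.0362] cost 0.0000 35 2132
scene ctr [ 0.6318 -0.1045] bay yaw deg -2.83 front in bay [-0.0127 -0.0008] cost 0.7004 535 2137
both ctr [ 0.6326 -0.1044] bay yaw deg -2.68 front in bay [-0.012  -0.0006] cost 0.7516 570 4269
near contact R [ 0.5834 -0.1606] L [ 0.5878 -0.0447]
tip [ 0.5771 -0.0495  0.0356] ft [-4.6  3.4 -2.4] q [-0.32  0.48  2.1   0.83  0.25  0.37] t 17.375
d [ 0.0059 -0.0006  0.0009] dr [-0.33 -0.33 -0.02] 0.4636847531630257 tcp [ 0.5075 -0.059   0.2019]
tip now [ 0.5771 -0.0495  0.0357] q [-0.32  0.48  2.1   0.82  0.25  0.37]
```

View pics/scene15.png

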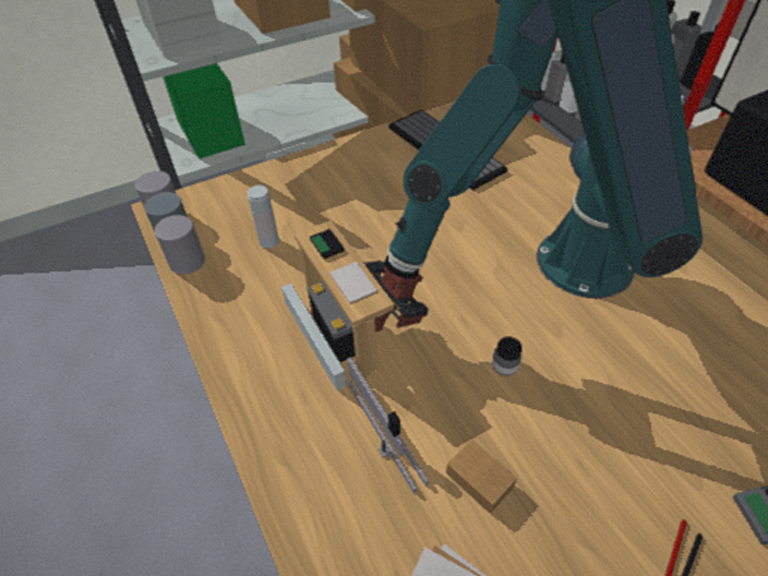

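Scene view: battery top with terminals at (318,288) and (338,323), its far face close to the rail. A bit more left push, then the right.

Emit:
{"op": "apply_moves", "data": {
  "series": [
    {"xyz":[0.003,-0.001,0.001],"dr":[0,0,0],"gripper":0.0},
    {"xyz":[0.006,-0.001,0.001],"dr":[0,0,0],"gripper":0.0},
    {"xyz":[0.009,-0.001,0.001],"dr":[0,0,0],"gripper":0.0},
    {"xyz":[0.009,-0.001,0.001],"dr":[0,0,0],"gripper":0.0}
  ]
}}

```text
t: 17.98
tcp_pos: [0.5074, -0.0581, 0.2009]
ee_rot: [0.024, 0.839, 0.048, -0.542]
ft_force: [-11.9, 2.7, 8.4]
finger_gap: 0.0005
```

```bash
python3 b.py 16; python3 tgt.py .55 -.06 .037 25 0; python3 tgt.py .55 -.161 .037 27 0
```

```text
top ctr [ 0.6398 -0.0899] bay yaw deg -1.92 front in bay [-0.0046  0.0144] cost 0.0000 64 2190
scene ctr [ 0.6347 -0.1045] bay yaw deg -5.03 front in bay [-0.0099 -0.0027] cost 0.7365 572 2261
both ctr [ 0.6353 -0.1046] bay yaw deg -4.52 front in bay [-0.0093 -0.0023] cost 0.7755 636 4451
near contact R [ 0.5844 -0.1591] L [ 0.5925 -0.0434]
tip [ 0.5818 -0.0482  0.0351] ft [-11.9   2.7   8.4] q [-0.32  0.48  2.08  0.78  0.26  0.42] t 17.975
d [-0.0343 -0.0018  0.001 ] dr [-0.62 -0.68 -6.13] 6.1955938946453175 tcp [ 0.4731 -0.06    0.2019]
tip now [ 0.5818 -0.0483  0.0352] q [-0.32  0.48  2.08  0.78  0.26  0.42]
d [-0.04   -0.1028 -0.0018] dr [-0.51 -2.68 -6.14] 6.715442306544421 tcp [ 0.4674 -0.161   0.1992]
tip now [ 0.5818 -0.0483  0.0352] q [-0.32  0.48  2.08  0.78  0.26  0.42]
```

Emit:
{"op": "apply_moves", "data": {
  "series": [
    {"xyz":[-0.03,0,0.001],"dr":[0,0,0],"gripper":0.0},
    {"xyz":[-0.042,-0.03,0.001],"dr":[0,-0.7,-2],"gripper":0.0},
    {"xyz":[-0.042,-0.07,0],"dr":[0,-2,-4],"gripper":0.0},
    {"xyz":[-0.04,-0.1,-0.001],"dr":[-0.5,-2.7,-6],"gripper":0.0},
    {"xyz":[-0.04,-0.103,-0.001],"dr":[-0.5,-2.7,-6],"gripper":0.0}
  ]
}}

```text
t: 18.7
tcp_pos: [0.4681, -0.1637, 0.2001]
ee_rot: [0.0, 0.853, -0.001, -0.522]
ft_force: [0.0, -0.2, -0.1]
finger_gap: 0.0005
```

```bash
python3 b.py 17; python3 tgt.py .585 -.161 .037 28 0
```

```text
top ctr [ 0.642  -0.0979] bay yaw deg -5.09 front in bay [-0.0026  0.0038] cost 0.0000 70 2667
scene ctr [ 0.6348 -0.1049] bay yaw deg -5.02 front in bay [-0.0098 -0.0031] cost 0.7488 575 2537
both ctr [ 0.6356 -0.1049] bay yaw deg -4.51 front in bay [-0.009  -0.0026] cost 0.8015 645 5204
near contact R [ 0.5847 -0.1595] L [ 0.5928 -0.0437]
tip [ 0.551  -0.164   0.0381] ft [ 0.  -0.2 -0.1] q [-0.58  0.48  2.13  1.12  0.28 -0.06] t 18.7
d [ 0.0322  0.0006 -0.0022] dr [-0.04 -0.99 -0.11] 0.9932443147271566 tcp [ 0.4996 -0.161   0.1977]
tip now [ 0.55   -0.1613  0.0377] q [-0.57  0.48  2.13  1.12  0.28 -0.06]
```

View pics/scene17.png

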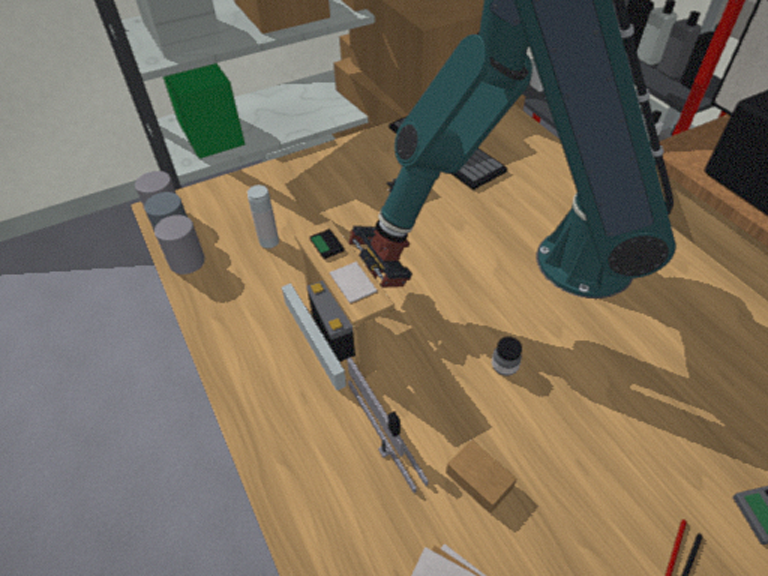

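Emit:
{"op": "apply_moves", "data": {
  "series": [
    {"xyz":[0.012,0,-0.001],"dr":[0,-1,0],"gripper":0.0},
    {"xyz":[0.022,0,-0.002],"dr":[0,-1,0],"gripper":0.0},
    {"xyz":[0.027,0,-0.002],"dr":[0,-1,0],"gripper":0.0},
    {"xyz":[0.031,0,-0.002],"dr":[0,-1,0],"gripper":0.0},
    {"xyz":[0.033,0,-0.002],"dr":[0,-1,0],"gripper":0.0}
  ]
}}

```text
t: 19.42
tcp_pos: [0.4987, -0.1607, 0.1975]
ee_rot: [0.001, 0.857, 0.001, -0.516]
ft_force: [-11.2, -5.7, 6.8]
finger_gap: 0.0005
```

```bash
python3 b.py 18
```

```text
top ctr [ 0.6415 -0.0992] bay yaw deg -1.55 front in bay [-0.0029  0.0054] cost 0.0009 138 2371
scene ctr [ 0.6404 -0.1026] bay yaw deg -0.91 front in bay [-0.004   0.0026] cost 0.7306 632 2469
both ctr [ 0.6407 -0.1024] bay yaw deg -0.96 front in bay [-0.0038  0.0028] cost 0.7463 770 4840
near contact R [ 0.5932 -0.16  ] L [ 0.5941 -0.044 ]
tip [ 0.5837 -0.1606  0.0366] ft [-11.2  -5.7   6.8] q [-0.54  0.51  2.08  1.08  0.27  0.02] t 19.425
```

Emit:
{"op": "apply_moves", "data": {
  "series": [
    {"xyz":[0.002,0,0],"dr":[0,0,0],"gripper":0.0},
    {"xyz":[0.004,0,0],"dr":[0,0,0],"gripper":0.0},
    {"xyz":[0.005,0,0],"dr":[0,0,0],"gripper":0.0}
  ]
}}

```text
t: 19.9
tcp_pos: [0.5019, -0.1599, 0.1972]
ee_rot: [0.001, 0.856, 0.0, -0.517]
ft_force: [-11.9, -5.7, 7.6]
finger_gap: 0.0007
```

```bash
python3 b.py 19
```

```text
top ctr [ 0.6462 -0.0957] bay yaw deg -0.51 front in bay [0.0018 0.0098] cost 0.0000 171 2411
scene ctr [ 0.6419 -0.102 ] bay yaw deg 0.27 front in bay [-0.0025  0.0041] cost 0.8100 660 2543
both ctr [ 0.6426 -0.1016] bay yaw deg 0.19 front in bay [-0.0018  0.0045] cost 0.8382 831 4954
near contact R [ 0.5963 -0.1602] L [ 0.5949 -0.0442]
tip [ 0.5866 -0.1601  0.0361] ft [-11.9  -5.7   7.6] q [-0.53  0.51  2.07  1.06  0.27  0.05] t 19.9
```

Emit:
{"op": "apply_moves", "data": {
  "series": [
    {"xyz":[0.003,0,0],"dr":[0,0,0],"gripper":0.0},
    {"xyz":[0.005,0,0],"dr":[0,0,0],"gripper":0.0},
    {"xyz":[0.006,0,0],"dr":[0,0,0],"gripper":0.0}
  ]
}}

```text
t: 20.38
tcp_pos: [0.5043, -0.159, 0.1968]
ee_rot: [0.002, 0.855, -0.0, -0.519]
ft_force: [-28.2, -8.2, 19.9]
finger_gap: 0.0006
```

```bash
python3 b.py 20
```

```text
top ctr [ 0.65  -0.097] bay yaw deg 2.09 front in bay [0.0055 0.0106] cost 0.0000 166 2434
scene ctr [ 0.6426 -0.1018] bay yaw deg 0.61 front in bay [-0.0018  0.0046] cost 0.7290 658 2580
both ctr [ 0.643  -0.1015] bay yaw deg 0.46 front in bay [-0.0014  0.0048] cost 0.7458 824 5014
near contact R [ 0.597  -0.1603] L [ 0.5951 -0.0443]
tip [ 0.5882 -0.1595  0.0353] ft [-28.2  -8.2  19.9] q [-0.52  0.51  2.07  1.03  0.27  0.08] t 20.375
```

The force jumped to 28 N: the battery stands on the rail. Back off and check.

Emit:
{"op": "apply_moves", "data": {
  "series": [
    {"xyz":[-0.02,0,0.002],"dr":[0,0,0],"gripper":0.0},
    {"xyz":[-0.06,0,0.005],"dr":[0,0,0],"gripper":0.0},
    {"xyz":[-0.08,-0.02,0.05],"dr":[0,5,0],"gripper":0.0},
    {"xyz":[-0.08,-0.07,0.1],"dr":[0,10,0],"gripper":0.0},
    {"xyz":[-0.08,-0.13,0.14],"dr":[0,15,0],"gripper":0.0}
  ]
}}

```text
t: 21.1
tcp_pos: [0.4399, -0.1993, 0.2651]
ee_rot: [-0.003, 0.81, 0.022, -0.587]
ft_force: [1.6, 0.3, 0.1]
finger_gap: 0.0008
```

Emit:
{"op": "apply_moves", "data": {
  "series": [
    {"xyz":[-0.03,-0.05,0.02],"dr":[0,0,0],"gripper":0.0},
    {"xyz":[-0.06,-0.1,0.03],"dr":[0,0,0],"gripper":0.0},
    {"xyz":[-0.06,-0.1,0.03],"dr":[0,0,0],"gripper":0.0}
  ]
}}

```text
t: 21.48
tcp_pos: [0.3791, -0.302, 0.2961]
ee_rot: [-0.003, 0.81, 0.02, -0.586]
ft_force: [0.8, 0.2, -0.0]
finger_gap: 0.0004
```

```bash
python3 b.py 21; python3 look.py 22; python3 -c "
import fit
fit.fit('22')" | tail -16 | egrep -v batt
```

```text
top ctr [ 0.65   -0.0963] bay yaw deg -1.37 front in bay [0.0056 0.0084] cost 0.0000 163 3457
scene ctr [ 0.6428 -0.1019] bay yaw deg 0.72 front in bay [-0.0016  0.0047] cost 0.7407 662 2570
both ctr [ 0.6431 -0.1015] bay yaw deg 0.49 front in bay [-0.0014  0.0048] cost 0.7510 825 6027
near contact R [ 0.5971 -0.1603] L [ 0.5951 -0.0443]
tip [ 0.4359 -0.2955  0.1233] ft [ 0.8  0.2 -0. ] q [-0.93  0.3   1.98  0.41  0.75  0.33] t 21.475
top ledge 2800 ctr [ 618.1 -106.2] sz [ 88.7 278.7] ang 0.72 pca 0.52 med z 0.2045
top rail 517 ctr [ 703.8 -104.5] sz [ 24.4 276.6] ang 0.53 pca 0.22 med z 0.0594
top handle 54 ctr [670.1 203.5] sz [23.9 16.6] ang 88.64 pca 0.86 med z 0.1177
top stud few 7
top jar 210 ctr [366.  155.8] sz [48.6 49.5] ang 1.87 pca 50.76 med z 0.0698
top spray 249 ctr [ 673.  -457.6] sz [48.7 48.5] ang 53.58 pca 15.46 med z 0.1682
top carton 713 ctr [565.2 343.7] sz [ 71.3 110.4] ang 14.89 pca 14.74 med z 0.045
scene ledge 2126 ctr [ 617.2 -109.1] sz [ 90.8 283.6] ang 0.42 pca 0.88 med z 0.2042
scene rail 547 ctr [ 702.5 -107.6] sz [ 25.4 280.9] ang 0.27 pca 0.22 med z 0.0599
scene handle 88 ctr [669.2 201.9] sz [23.9 16. ] ang 89.64 pca 14.45 med z 0.1164
scene stud 9 ctr [693.4 202.6] sz [2.9 5.9] ang 68.17 pca 72.31 med z 0.0398
scene jar 225 ctr [363.9 154.4] sz [54.6 51.4] ang 21.54 pca -50.0 med z 0.0693
scene spray 186 ctr [ 671.8 -461. ] sz [48.1 51.3] ang 30.66 pca -73.0 med z 0.167
scene carton 1022 ctr [562.9 340.4] sz [ 73.3 110.2] ang 15.68 pca 15.01 med z 0.0447
```

View pics/scene22.png

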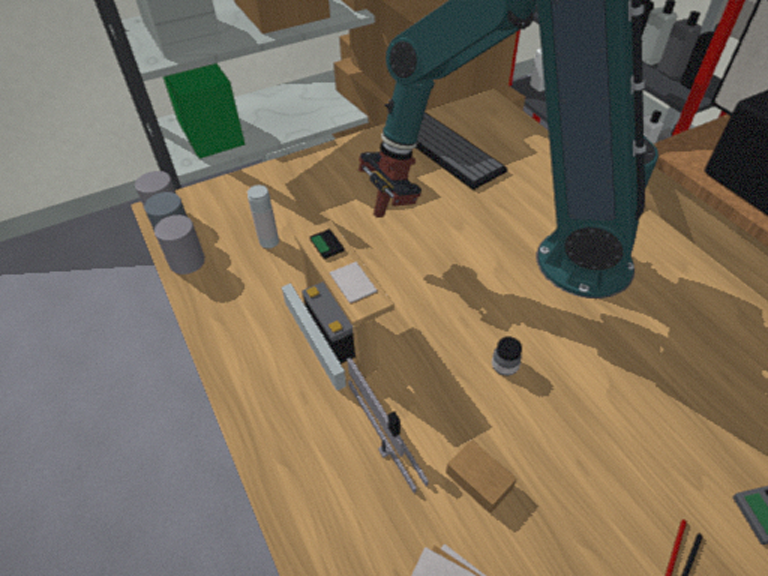

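View pics/top22.png

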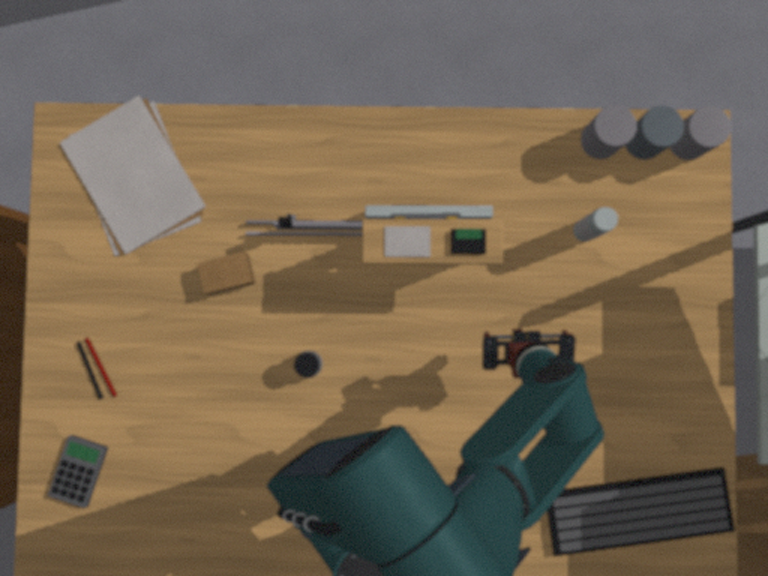

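Both views show the battery flush with the rail, at about (430,213) in the top view, and the handle level with the stud at about (285,221). The robot is clear of everything, so I'm handing in.

```bash
python3 -c "
from cell import robot
print(robot.hand_in())"
```

```text
the job is handed in; nothing more can be done
None
```

The shutter stands open at the stud and the battery is against the contact rail. I handed in at about 21.5 s of the 58 s allowed, and no verdict was reported.

**What I did**
- **Shutter:** I gripped the handle, pulled the shutter left and let go. The cameras show the handle moved about 88 mm and stands within about 1 mm of the stud.
- **Battery:** I pushed its near face with the closed fingertips: right end to about +13.5°, left to about −13°, right to about +13.5°, left to about −5°. A last push on the right end brought it against the rail, where the force rose to 28 N.

**Last checks**

| Item | Measured | Limit |
|---|---|---|
| Far face to rail | about 1.5 mm short | 10 mm |
| Square to rail | about 0.5–0.7° off | 4.5° |
| Middle off the rail's middle | about 5 mm to the left | 40 mm |
| Spray can, jar, carton | 1–2 mm change (camera noise) | 20 mm |

The robot ended clear of everything. I had no direct reading of force on the gauge; the fingers were aimed 58 mm to either side of its middle.

**A disagreement:** at the end the ledge hid most of the battery from the top camera. Its fit there was poor: −1.4°, and 5.6 mm into the rail, which is impossible. The battery figures above are mainly from the scene camera and agree with where the fingertips touched. The two cameras also differ by about 3–5 mm from each other throughout.

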